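Crack the walnut in the desk nutcracker

TASK

Pick up the single walnut on the grey desk pad by its two ends and leave it on the round seat between the jaws of the nutcracker, its seam running from the hinge towards the handles; then squeeze the two red handles together until the shell resists, gives and is fully crushed. Crack it only with the nutcracker, never in the fingers, then let go and leave the cracked nut on the seat. Do not disturb the green stone egg.

Things in the scene. Friction and masses are not known exactly. Their poses are not given: they have to be found in the camera images.
- walnut: Tan wrinkled walnut loose on the desk pad, 40 long, 30 wide, 31 mm high, 22 g; a pale raised seam runs along its length over the top. Origin: centre of its underside; x along its length, y across the seam, z up; a half turn makes no difference. Pinch it over its two blunt ends (39 mm apart along x, 7 to 25 mm up), where it is rigid; squeezed across the seam it cracks at about 30 N.
- nutcracker: Steel nutcracker lying level on a board. Origin on the desk under its round seat (30 mm across, top 34 mm up, between jaw pads 42 mm apart). x: from seat to hinge (78 mm). The two arms lie along x, 64 mm apart over the outside, 47 inside, 41 to 59 mm up; red grips at x -25 to -117 mm, free below from -50 on. Seat the nut with its length along x; pinch both grips along y near x = -90, from above.
- shell (a joint): How far the shell is crushed, in m: 0 whole, 0.006 fully crushed, and it stays so (pale kernel then shows in the seam). Light springs hold the handles open (1 N). Pinched at x = -90 mm, the grips meet the nut at about 39 mm over the outside; the resistance peaks there at once, about 14 N on each grip, then gives way and falls to half; at about 28 mm it is fully crushed (grip 20 to 30 N).
- egg: Bystander: dark green polished stone egg lying on its side, 54 mm long, 39 mm across, 90 g. Origin at the centre of its underside, x along its length. Leave it alone.
There are look-alikes about, which are no part of the job. Several things have the shape of the walnut; the one meant has the colours described above.

How it is judged:
By the outcome, as a careful person would: the job done as asked, in the order asked, and still so for the second after the job is handed in, with the robot touching nothing.
It also fails if it takes over 48 s, if anything falls off the work surface, if the arm or the gripper's body presses on something with over 40 N, if the wrist force passes 120 N, or if a joint passes its speed limit or range.

ROBOT

A 6-joint arm with a two-finger parallel gripper is mounted at the origin on the work surface. World frame = base frame: x ahead of the robot, y to its left, z up, the work surface at z = 0. Lengths are in m, angles in rad, forces in N, time in s.
With the tool pointing down it reaches from about 0.375 to 0.9 m from the base axis. Payload 3.1 kg.
Tool frame: the origin (TCP) lies between the finger pads; the fingertips stand 25 mm ahead of it and the grasp point (between the pads) lies 6 mm ahead of it (env.nose_length is the distance from the TCP to the fingertips, in m); z points along the fingers, y is the line along which they close (so a half turn about z gives the same grasp; the last joint's range is limited). The gripper opens to 87 mm and grips with 3 to 60 N. Pads are 19 mm wide; open, the fingers measure 117 mm over their backs; the gripper's body (75 mm by 190 mm) begins 51 mm behind the grasp point.
Start: joints at [1.02, 0.527, 1.433, -0, 1.181, -0.178], TCP at [0.227, 0.582, 0.248] pointing down, gripper open.
Joint ranges: [-3.08, 3.08], [-0.75, 2.2], [0.22, 2.44], [-1.43, 4.57], [0, 2.65], [-2.85, 2.85]. Speed limits (rad/s): [2.79, 2.79, 3.14, 3.14, 3.14, 3.14].

INTERFACE

Orientations are given as a unit quaternion [w, x, y, z].
In Python, from rig import env gives the robot as it stands.
- The arm moves only by the tool play_rows, never from a script. Its argument "deltas" is a list of rows, each an object of numbers: "fingers": the closure, from 0 (fully open) to 1 (shut); "x", "y", "z": the shift along the tool's x, y, z in mm; "ax", "ay", "az": the turn, a rotation vector about the tool's x, y, z in degrees. A call has 1 to 8 rows; each row shifts and turns the commanded pose from where the row before left it, along the tool's axes as they then stand; what a row does not reach is not made up. A row lasts 1/10 s, in which the tool goes at most 50 mm and 8.59 degrees, less where a joint would pass 70% of its speed; a pose out of reach is approached as far as the arm can. A call with a gripper value outside its range is refused whole. The fingers move at their own pace and stop on an object; the grip force is fixed at half the most. Time passes only in rows, so rows that do not move let the fingers close. It gives the time, the measured TCP pose, the force, the opening and the grip force at its end, in the units of the state.
- env.sense(): the state, without advancing time (a new reading comes with each control period).
- env.grab_frame(name): name is "scene" or "top" or "wrist"; returns a dict with "color" (400x640x3 uint8, red, green, blue), "fovy" (degrees; the focal length in pixels is half the picture's height over the tangent of half this angle, whatever the lens; pixels are square), "cx", "cy" (the principal point, pixels), "position" and "orientation" of the camera in the world; the wrist camera has in their place "mount" (4x4, takes a point from camera to tool coordinates, whose origin is the TCP and whose axes are the flange's). Camera axes: x right, y down, z forward; pixel columns grow to the right and rows downward; lengths in m; the calibration is good to about 2 mm. A picture is of the moment at which its call begins: read the wrist's pose just before it. There is no depth.
- env.close_job(): hands the job in; it is judged then, once.
The state is a dict: "time": time; "joint_pos": joint angles; "dq": joint speeds; "joint_efforts": joint torques, N m; "tool_pos": TCP position; "ee_rot": TCP orientation; "wrist_force": force on the tool from outside, world axes, zero at the start; "moment": the same for the moment, N m; "finger_gap": finger opening in m; "grasp_force": force on a finger pad.
Only numpy, scipy, OpenCV 4.12 (cv2) and the standard library are available. Lean on these libraries where they do the work, as an engineer would, in place of code of your own. Each camera call takes 0.05 s, during which the arm holds its last target. There are 200 camera calls.

## Working session

There is one attempt and no reset: what is moved stays moved. The work goes in short steps, Python scripts to look and compute and a tool call to move; the robot and the scene stay as the last step left them, time stands still between calls to the robot, and variables do not carry over. Pictures are saved under pics/ and viewed, at most 10 in all, crops included, and the job is handed in when it is done.

Besides the shell and the picture viewer there is one more tool, called by a JSON object that holds its "api" and its "payload". play_rows: Moves the arm, as the interface text tells. Its arguments: {"type":"object","properties":{"deltas":{"type":"array"}},"required":["deltas"]}

```bash
mkdir -p pics; cat > h.py <<'E'
import numpy as np, cv2, pickle
from scipy.spatial.transform import Rotation as R
from rig import env
def rot(q): return R.from_quat([q[1],q[2],q[3],q[0]]).as_matrix()
def grab(n,tag):
    s=env.sense(); f=env.grab_frame(n)
    cv2.imwrite(f'pics/{tag}.png',f['color'][:,:,::-1])
    if n=='wrist':
        M=np.eye(4);M[:3,:3]=rot(s['ee_rot']);M[:3,3]=s['tool_pos'];M=M@np.array(f['mount']);C=M[:3,3];Q=M[:3,:3]
    else: C=np.array(f['position']);Q=rot(f['orientation'])
    fl=200/np.tan(np.radians(f['fovy'])/2)
    pickle.dump((C,Q,fl,f['cx'],f['cy'],f['color']),open(f'pics/{tag}.pkl','wb'))
def ray(tag,u,v,z):
    C,Q,fl,cx,cy,_=pickle.load(open(f'pics/{tag}.pkl','rb'))
    d=Q@np.array([(u-cx)/fl,(v-cy)/fl,1]); return C+d*(z-C[2])/d[2]
def crop(tag,u0,v0,u1,v1,k,new):
    im=cv2.imread(f'pics/{tag}.png')[v0:v1,u0:u1]; cv2.imwrite(f'pics/{new}.png',cv2.resize(im,None,fx=k,fy=k,interpolation=cv2.INTER_CUBIC))
E
python3 - <<'E'
from h import *
grab('scene','s0');grab('top','t0')
a=cv2.imread('pics/s0.png');b=cv2.imread('pics/t0.png')
s=env.sense();print(s);print(env.nose_length, [pickle.load(open(f'pics/{t}.pkl','rb'))[:3] for t in('s0','t0')])
E
```

```text
{'time': 0.1, 'joint_pos': array([ 1.02049288e+00,  5.28360853e-01,  1.43373352e+00,  8.04185527e-07,
        1.18139479e+00, -1.78489733e-01]), 'dq': array([-0.00170311, -0.00033917, -0.00337538,  0.00030886, -0.00184286,
       -0.0014632 ]), 'joint_efforts': array([-3.60052099e-04, -4.40982378e+01, -1.77147746e+01,  6.34287670e-02,
        5.34261460e-02, -4.73513376e-05]), 'tool_pos': array([0.22671996, 0.58179741, 0.24668995]), 'ee_rot': array([-3.38292644e-04,  1.84837906e-01,  9.82768563e-01, -8.85861230e-04]), 'wrist_force': array([ 0.3057391 , -0.35486579, -0.50352578]), 'moment': array([ 0.02124142, -0.06811515,  0.0126515 ]), 'grasp_force': 0.0, 'finger_gap': 0.08676334284123387}
0.025 [(array([ 1.37666282, -0.00158566,  0.81784344]), array([[-0.13293585,  0.67604211, -0.72477246],
       [ 0.99091657,  0.10563943, -0.08321457],
       [ 0.020308  , -0.72925124, -0.6839446 ]]), np.float64(504.08357923851827)), (array([ 0.47492541, -0.09698496,  0.79199251]), array([[ 0.01252096, -0.99707951,  0.07533706],
       [-0.99945132, -0.010169  ,  0.0315221 ],
       [-0.03066394, -0.07569041, -0.99665976]]), np.float64(403.7178742731638))]
```

View pics/t0.png

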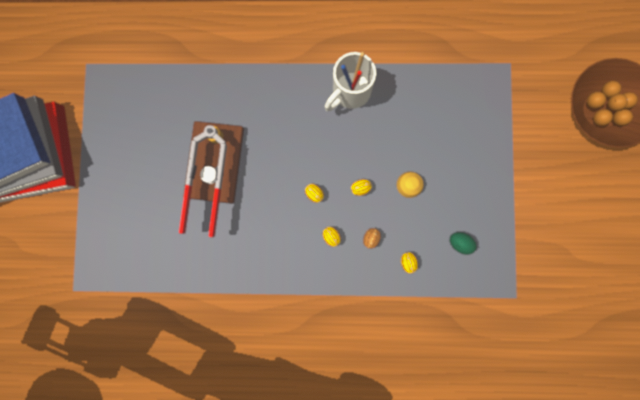

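View pics/s0.png

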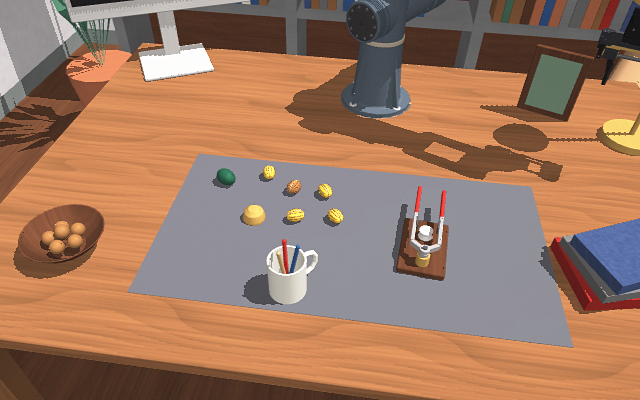

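Top view candidates:
- tan walnut at (372,238)
- four yellow nuts at (314,193), (361,187), (332,236) and (410,262)
- orange-yellow dome at (410,184)
- brown nuts in the bowl around (613,103)

The egg is at (463,243). The nutcracker has its hinge at (210,131), its seat at (208,174) and its grips running down to (183,232)/(212,235). My choice is (372,238), so I'll check that one in a crop.

```bash
python3 - <<'E'
from h import *
a=cv2.imread('pics/t0.png')
l=cv2.resize(a[200:280,325:425],None,fx=4,fy=4,interpolation=2)
r=cv2.resize(a[115:245,165:255],None,fx=4,fy=4,interpolation=2)
o=np.zeros((520,770,3),np.uint8);o[:320,:400]=l;o[:,405:765]=r;cv2.imwrite('pics/c0.png',o)
for n,u,v,z in [('nut',372,238,.02),('seat',208,174,.034),('hinge',210,131,.05),('gl',183,232,.05),('gr',212,235,.05),('y332',332,236,.02),('y410',410,262,.02)]: print(n,ray('t0',u,v,z).round(3))
E
```

```text
nut [ 0.465 -0.173  0.02 ]
seat [0.583 0.14  0.034]
hinge [0.662 0.134 0.05 ]
gl [0.472 0.179 0.05 ]
gr [0.467 0.124 0.05 ]
y332 [ 0.468 -0.097  0.02 ]
y410 [ 0.421 -0.245  0.02 ]
```

View pics/c0.png

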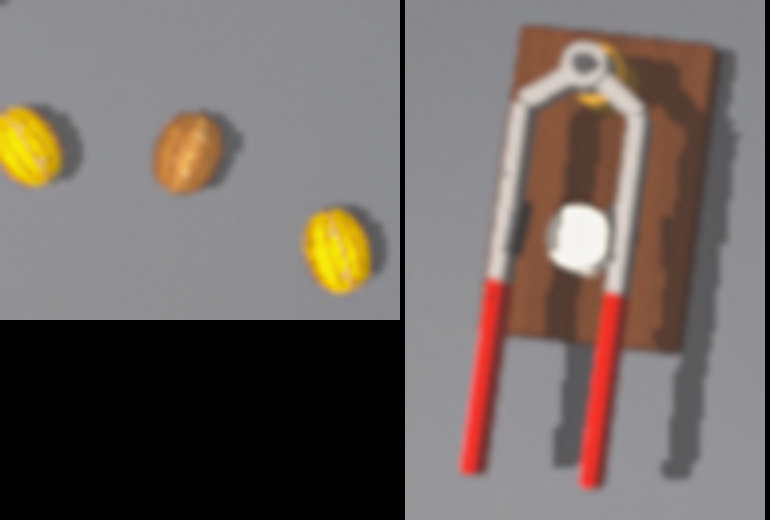

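The crop confirms the tan walnut at (372,238), with a pale seam tilted about 14° from world x. The nutcracker points roughly along world +x. Next I go above the walnut.

{"api": "play_rows", "payload": {"deltas": [{"x": -31,"y": -38.5,"fingers": 0},{"x": -31,"y": -38.5},{"x": -31,"y": -38.5},{"x": -31,"y": -38.5},{"x": -31,"y": -38.5},{"x": -31,"y": -38.5},{"x": -31,"y": -38.5},{"x": -31,"y": -38.5}]}}

```text
$.deltas[0]: bad value
```

{"api": "play_rows", "payload": {"deltas": [{"x": -31,"y": -38.5},{"x": -31,"y": -38.5},{"x": -31,"y": -38.5},{"x": -31,"y": -38.5},{"x": -31,"y": -38.5},{"x": -31,"y": -38.5},{"x": -31,"y": -38.5},{"x": -31,"y": -38.5}]}}

```text
$.deltas[0]: bad value
```

{"api": "play_rows", "payload": {"deltas": [{"az": 8.3,"z": 8},{"az": 8.3,"z": 8},{"az": 8.3,"z": 8},{"az": 8.3,"z": 8},{"az": 8.3,"z": 8},{"az": 8.3,"z": 8},{"az": 8.3},{"az": 8.3}]}}

```text
$.deltas[0]: bad value
```

{"api": "play_rows", "payload": {"deltas": [{"az": 8.3},{"az": 8.3},{"x": 0},{"x": 0}]}}

```text
$.deltas[0]: bad value
```

```bash
python3 - <<'E'
from h import *
grab('wrist','w1');s=env.sense();print(s['tool_pos'],rot(s['ee_rot']).round(3))
C,Q,fl,cx,cy,_=pickle.load(open('pics/w1.pkl','rb'))
print(C,Q.round(2),fl,cx,cy)
p=Q.T@(np.array([.465,-.173,.02])-C);print(p[:2]/p[2]*fl+[cx,cy])
E
```

```text
[0.22675443 0.58186083 0.24679331] [[-0.932  0.363 -0.001]
 [ 0.363  0.932 -0.001]
 [ 0.    -0.002 -1.   ]]
[0.16612291 0.60549884 0.3835921 ] [[ 0.36  0.9   0.23]
 [ 0.93 -0.35 -0.09]
 [-0.    0.24 -0.97]] 342.7710903270941 318.344242450966 197.4963352928065
[-112.57655491  516.56585774]
```

View pics/w1.png

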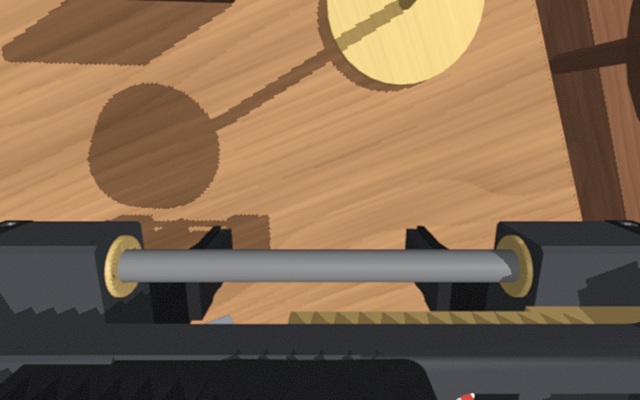

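The picture was taken before any motion: the rows were refused, so it only shows desk and gripper. I'll retry with all fields filled in, aiming to stop short of the nut so the wrist camera can see it.

{"api": "play_rows", "payload": {"deltas": [{"fingers": 0,"x": -28,"y": -38,"z": 0,"ax": 0,"ay": 0,"az": 0},{"fingers": 0,"x": -28,"y": -38,"z": 0,"ax": 0,"ay": 0,"az": 0},{"fingers": 0,"x": -28,"y": -38,"z": 0,"ax": 0,"ay": 0,"az": 0},{"fingers": 0,"x": -28,"y": -38,"z": 0,"ax": 0,"ay": 0,"az": 0},{"fingers": 0,"x": -28,"y": -38,"z": 0,"ax": 0,"ay": 0,"az": 0},{"fingers": 0,"x": -28,"y": -38,"z": 0,"ax": 0,"ay": 0,"az": 0}]}}

```text
time: 0.75
tool_pos: [0.3007, 0.3071, 0.2475]
ee_rot: [0.0, 0.184, 0.983, -0.0]
wrist_force: [0.7, -0.3, 0.2]
finger_gap: 0.0871
grasp_force: 0.0
```

{"api": "play_rows", "payload": {"deltas": [{"fingers": 0,"x": -28,"y": -38,"z": 0,"ax": 0,"ay": 0,"az": 0},{"fingers": 0,"x": -28,"y": -38,"z": 0,"ax": 0,"ay": 0,"az": 0},{"fingers": 0,"x": -28,"y": -38,"z": 0,"ax": 0,"ay": 0,"az": 0},{"fingers": 0,"x": -28,"y": -38,"z": 0,"ax": 0,"ay": 0,"az": 0},{"fingers": 0,"x": -28,"y": -38,"z": 0,"ax": 0,"ay": 0,"az": 0},{"fingers": 0,"x": -28,"y": -38,"z": 0,"ax": 0,"ay": 0,"az": 0},{"fingers": 0,"x": -28,"y": -38,"z": 0,"ax": 0,"ay": 0,"az": 0},{"fingers": 0,"x": -28,"y": -38,"z": 0,"ax": 0,"ay": 0,"az": 0}]}}

```text
time: 1.55
tool_pos: [0.399, -0.0578, 0.2476]
ee_rot: [0.0, 0.185, 0.983, 0.0]
wrist_force: [0.7, 0.2, 0.5]
finger_gap: 0.0871
grasp_force: 0.0
```

{"api": "play_rows", "payload": {"deltas": [{"fingers": 0,"x": -28,"y": -38,"z": 0,"ax": 0,"ay": 0,"az": 0},{"fingers": 0,"x": -28,"y": -38,"z": 0,"ax": 0,"ay": 0,"az": 0},{"fingers": 0,"x": -28,"y": -38,"z": 0,"ax": 0,"ay": 0,"az": 0},{"fingers": 0,"x": -28,"y": -38,"z": 0,"ax": 0,"ay": 0,"az": 0},{"fingers": 0,"x": 0,"y": 0,"z": 10,"ax": 0,"ay": 0,"az": 8.4},{"fingers": 0,"x": 0,"y": 0,"z": 10,"ax": 0,"ay": 0,"az": 8.4},{"fingers": 0,"x": 0,"y": 0,"z": 10,"ax": 0,"ay": 0,"az": 8.4},{"fingers": 0,"x": 0,"y": 0,"z": 10,"ax": 0,"ay": 0,"az": 8.4}]}}

```text
time: 2.35
tool_pos: [0.4478, -0.2382, 0.2069]
ee_rot: [-0.0, 0.464, 0.886, 0.0]
wrist_force: [-1.3, 0.8, 0.2]
finger_gap: 0.0869
grasp_force: 0.0
```

{"api": "play_rows", "payload": {"deltas": [{"fingers": 0,"x": 0,"y": 0,"z": 10,"ax": 0,"ay": 0,"az": 8.4},{"fingers": 0,"x": 0,"y": 0,"z": 10,"ax": 0,"ay": 0,"az": 8.4},{"fingers": 0,"x": 0,"y": 0,"z": 10,"ax": 0,"ay": 0,"az": 8.4},{"fingers": 0,"x": 0,"y": 0,"z": 10,"ax": 0,"ay": 0,"az": 8.4},{"fingers": 0,"x": 0,"y": 0,"z": 0,"ax": 0,"ay": 0,"az": 8.4},{"fingers": 0,"x": 0,"y": 0,"z": 0,"ax": 0,"ay": 0,"az": 8.4},{"fingers": 0,"x": 0,"y": 0,"z": 0,"ax": 0,"ay": 0,"az": 0},{"fingers": 0,"x": 0,"y": 0,"z": 0,"ax": 0,"ay": 0,"az": 0}]}}

```text
time: 3.15
tool_pos: [0.4481, -0.238, 0.1675]
ee_rot: [-0.0, 0.794, 0.608, -0.0]
wrist_force: [-0.4, -0.7, -0.0]
finger_gap: 0.087
grasp_force: 0.0
```

```bash
python3 - <<'E'
from h import *
grab('wrist','w2');s=env.sense();print(s['tool_pos'],rot(s['ee_rot']).round(3))
C,Q,fl,cx,cy,_=pickle.load(open('pics/w2.pkl','rb'))
p=Q.T@(np.array([.465,-.173,.02])-C);print(p[:2]/p[2]*fl+[cx,cy])
E
```

```text
[ 0.4480591  -0.23806956  0.1675285 ] [[ 0.261  0.965 -0.   ]
 [ 0.965 -0.261  0.   ]
 [ 0.    -0.    -1.   ]]
[316.48093168 109.82232188]
```

View pics/w2.png

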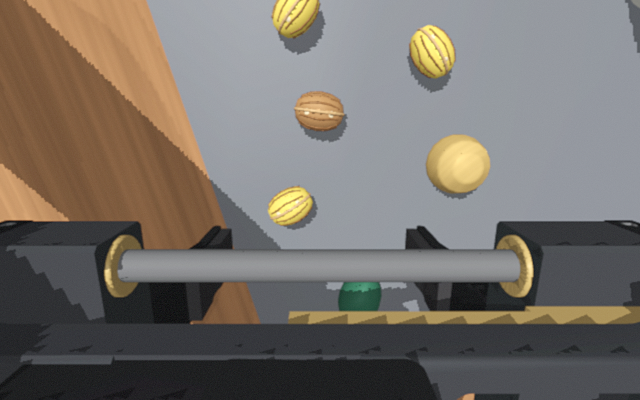

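The wrist view shows the tan walnut at (319,111) with its seam nearly along the image x, which is the finger line. The fingers have clear room. Next I segment it for centre and yaw.

```bash
cat >> h.py <<'E'
def blob(tag,u0,v0,u1,v1,lo,hi,z):
    im=cv2.imread(f'pics/{tag}.png');m=cv2.inRange(cv2.cvtColor(im,cv2.COLOR_BGR2HSV),lo,hi);k=np.zeros_like(m);k[v0:v1,u0:u1]=m[v0:v1,u0:u1]
    n,l,st,c=cv2.connectedComponentsWithStats(k);i=1+st[1:,4].argmax()
    ct=max(cv2.findContours((l==i).astype('u1'),0,1)[0],key=cv2.contourArea)
    P=np.array([ray(tag,*p[0],z)[:2] for p in ct])*1000
    r=cv2.minAreaRect(P.astype(np.float32)); return st[i],c[i],r,cv2.fitEllipse(P.astype(np.float32))
def go(x,y,z,yaw):
    "tool shift (mm), az (deg) for TCP target; yaw=world angle of tool y, mod 180"
    s=env.sense();M=rot(s['ee_rot']);c=np.degrees(np.arctan2(M[1,1],M[0,1]))
    print('shift',(M.T@(np.array([x,y,z])-s['tool_pos'])*1000).round(1),'az',round(-((yaw-c+90)%180-90),1),'now yaw',round(c,1))
E
python3 - <<'E'
from h import *
print(blob('w2',270,80,370,140,(5,90,40),(20,255,255),.0155))
E
```

```text
(array([ 294,   92,   50,   39, 1495], dtype=int32), array([318.77725753, 110.84347826]), ((466.32720947265625, -174.50308227539062), (30.111228942871094, 40.05231475830078), 74.8639144897461), ((466.492431640625, -174.4733123779297), (30.732316970825195, 39.411773681640625), 67.35780334472656))
```

```bash
python3 - <<'E'
from h import *
crop('w2',280,75,360,145,8,'c2')
print(blob('t0',350,220,395,258,(5,90,40),(20,255,255),.0155))
E
```

```text
(array([363, 228,  18,  20, 271], dtype=int32), array([371.53505535, 237.88560886]), ((465.00384521484375, -172.66807556152344), (30.274131774902344, 38.302757263183594), 68.36592864990234), ((465.1587219238281, -172.89207458496094), (29.960845947265625, 37.93027114868164), 63.048667907714844))
```

View pics/c2.png

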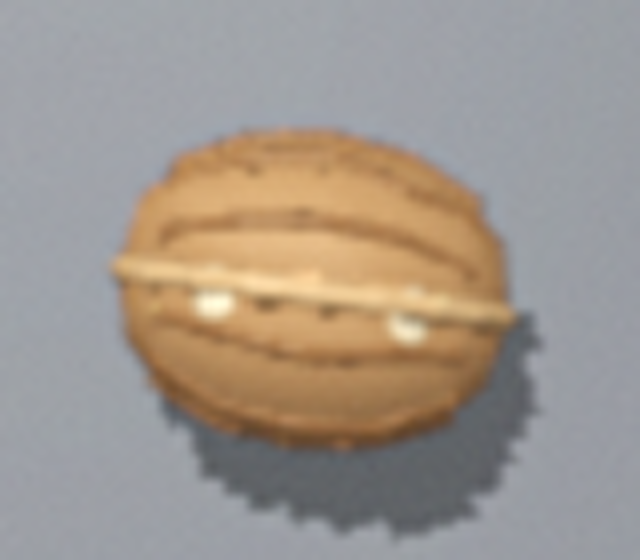

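The seam runs from (115,267) to (515,318) in the crop, so the nut yaw is about -22.4° with its centre at (466.2,-174.2) mm.

```bash
python3 - <<'E'
from h import *
go(.4662,-.1742,.028,-22.4)
E
```

```text
shift [ 66.4   0.8 139.5] az 7.2 now yaw -15.2
```

{"api": "play_rows", "payload": {"deltas": [{"fingers": 0,"x": 33,"y": 0.4,"z": 10,"ax": 0,"ay": 0,"az": 0},{"fingers": 0,"x": 33.4,"y": 0.4,"z": 10,"ax": 0,"ay": 0,"az": 0},{"fingers": 0,"x": 0,"y": 0,"z": 30,"ax": 0,"ay": 0,"az": 7.2},{"fingers": 0,"x": 0,"y": 0,"z": 30,"ax": 0,"ay": 0,"az": 0},{"fingers": 0,"x": 0,"y": 0,"z": 30,"ax": 0,"ay": 0,"az": 0},{"fingers": 0,"x": 0,"y": 0,"z": 20,"ax": 0,"ay": 0,"az": 0},{"fingers": 0,"x": 0,"y": 0,"z": 9.5,"ax": 0,"ay": 0,"az": 0},{"fingers": 0,"x": 0,"y": 0,"z": 0,"ax": 0,"ay": 0,"az": 0}]}}

```text
time: 4.0
tool_pos: [0.4661, -0.1741, 0.0272]
ee_rot: [-0.001, 0.831, 0.556, -0.0]
wrist_force: [0.4, 0.9, 0.5]
finger_gap: 0.087
grasp_force: 0.0
```

{"api": "play_rows", "payload": {"deltas": [{"fingers": 0.3,"x": 0,"y": 0,"z": 0,"ax": 0,"ay": 0,"az": 0},{"fingers": 0.4,"x": 0,"y": 0,"z": 0,"ax": 0,"ay": 0,"az": 0},{"fingers": 0.5,"x": 0,"y": 0,"z": 0,"ax": 0,"ay": 0,"az": 0},{"fingers": 0.6,"x": 0,"y": 0,"z": 0,"ax": 0,"ay": 0,"az": 0},{"fingers": 0.6,"x": 0,"y": 0,"z": 0,"ax": 0,"ay": 0,"az": 0},{"fingers": 0.6,"x": 0,"y": 0,"z": 0,"ax": 0,"ay": 0,"az": 0}]}}

```text
time: 4.6
tool_pos: [0.4665, -0.1743, 0.0283]
ee_rot: [0.0, 0.831, 0.556, 0.0]
wrist_force: [0.3, 0.3, 1.2]
finger_gap: 0.0469
grasp_force: 0.0
```

{"api": "play_rows", "payload": {"deltas": [{"fingers": 0.65,"x": 0,"y": 0,"z": 0,"ax": 0,"ay": 0,"az": 0},{"fingers": 0.65,"x": 0,"y": 0,"z": 0,"ax": 0,"ay": 0,"az": 0},{"fingers": 0.65,"x": 0,"y": 0,"z": 0,"ax": 0,"ay": 0,"az": 0},{"fingers": 0.65,"x": 0,"y": 0,"z": 0,"ax": 0,"ay": 0,"az": 0}]}}

```text
time: 5.0
tool_pos: [0.4664, -0.1742, 0.0281]
ee_rot: [0.0, 0.831, 0.556, 0.0]
wrist_force: [-1.5, 0.2, 2.3]
finger_gap: 0.0389
grasp_force: 30.0
```

{"api": "play_rows", "payload": {"deltas": [{"fingers": 0.65,"x": 0,"y": 0,"z": -10,"ax": 0,"ay": 0,"az": 0},{"fingers": 0.65,"x": 0,"y": 0,"z": -30,"ax": 0,"ay": 0,"az": 0},{"fingers": 0.65,"x": 0,"y": 0,"z": -40,"ax": 0,"ay": 0,"az": 0},{"fingers": 0.65,"x": 0,"y": 0,"z": -40,"ax": 0,"ay": 0,"az": 0},{"fingers": 0.65,"x": 0,"y": 0,"z": -40,"ax": 0,"ay": 0,"az": 0},{"fingers": 0.65,"x": 0,"y": 0,"z": 0,"ax": 0,"ay": 0,"az": -8.4},{"fingers": 0.65,"x": 0,"y": 0,"z": 0,"ax": 0,"ay": 0,"az": -8.4}]}}

```text
time: 5.7
tool_pos: [0.467, -0.1746, 0.1904]
ee_rot: [0.002, 0.739, 0.673, 0.001]
wrist_force: [0.4, -0.3, -0.6]
finger_gap: 0.0385
grasp_force: 30.0
```

```bash
python3 - <<'E'
from h import *
go(.575,.05,.19,-5.5)
E
```

```text
shift [233.6  86.6   0.3] az 0.2 now yaw -5.3
```

{"api": "play_rows", "payload": {"deltas": [{"fingers": 0.65,"x": 39,"y": 14.5,"z": 0,"ax": 0,"ay": 0,"az": 0},{"fingers": 0.65,"x": 39,"y": 14.5,"z": 0,"ax": 0,"ay": 0,"az": 0},{"fingers": 0.65,"x": 39,"y": 14.5,"z": 0,"ax": 0,"ay": 0,"az": 0},{"fingers": 0.65,"x": 39,"y": 14.5,"z": 0,"ax": 0,"ay": 0,"az": 0},{"fingers": 0.65,"x": 39,"y": 14.5,"z": 0,"ax": 0,"ay": 0,"az": 0},{"fingers": 0.65,"x": 38,"y": 14,"z": 0,"ax": 0,"ay": 0,"az": 0},{"fingers": 0.65,"x": 0,"y": 0,"z": 0,"ax": 0,"ay": 0,"az": 0},{"fingers": 0.65,"x": 0,"y": 0,"z": 0,"ax": 0,"ay": 0,"az": 0}]}}

```text
time: 6.5
tool_pos: [0.5751, 0.0498, 0.1882]
ee_rot: [-0.0, 0.741, 0.672, -0.0]
wrist_force: [-0.2, -0.2, -1.3]
finger_gap: 0.0387
grasp_force: 30.0
```

```bash
python3 - <<'E'
from h import *
grab('wrist','w3');s=env.sense();print(s['tool_pos'],rot(s['ee_rot']).round(3))
E
```

```text
[0.57480759 0.04890379 0.1880695 ] [[ 0.099  0.995 -0.001]
 [ 0.995 -0.099 -0.   ]
 [-0.001 -0.001 -1.   ]]
```

View pics/w3.png

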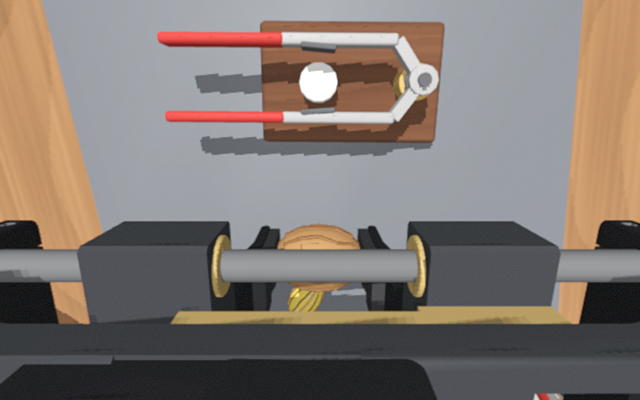

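The wrist view shows the seat at (318,82), the hinge at (425,79), and the grip ends at (160,38) and (167,116). The nut is held between the fingers.

```bash
python3 - <<'E'
from h import *
a=blob('w3',295,58,345,108,(0,0,215),(180,40,255),.034);print(a)
r=[blob('w3',140,v,300,v+40,(0,150,80),(8,255,255),.05) for v in (20,98)]
for q in r: print(q[:3])
h=ray('w3',425,79,.059)[:2]*1000; s=np.array(a[3][0])
m=(np.array(r[0][2][0])+np.array(r[1][2][0]))/2
for n,d in(('seat-hinge',h-s),('grip-hinge',h-m),('grip-seat',s-m)): print(n,np.hypot(*d),np.degrees(np.arctan2(d[1],d[0])))
E
```

```text
(array([300,  67,  37,  34, 948], dtype=int32), array([317.59810127,  84.14978903]), ((583.51513671875, 135.86668395996094), (24.1895751953125, 29.394372940063477), 74.52347564697266), ((583.790283203125, 136.54367065429688), (24.365875244140625, 30.634931564331055), 76.7962875366211))
(array([ 158,   31,  124,   17, 1665], dtype=int32), array([221.18678679,  38.87687688]), ((514.4938354492188, 174.70904541015625), (10.949624061584473, 91.17913818359375), 83.27742767333984))
(array([ 166,  111,  117,   12, 1142], dtype=int32), array([227.09457093, 116.27232925]), ((508.53472900390625, 118.49564361572266), (8.361236572265625, 90.75374603271484), 84.42545318603516))
seat-hinge 79.13078216491775 -4.31688729886926
grip-hinge 152.02817617679165 -6.046910423945778
grip-seat 72.97257866458196 -7.922981494582517
```

```bash
python3 - <<'E'
from h import *
go(.5836,.139,.0625,-6.1)
E
```

```text
shift [ 90.6   0.  125.5] az 0.4 now yaw -5.7
```

{"api": "play_rows", "payload": {"deltas": [{"fingers": 0.65,"x": 30,"y": 0,"z": 0,"ax": 0,"ay": 0,"az": 0.4},{"fingers": 0.65,"x": 30,"y": 0,"z": 0,"ax": 0,"ay": 0,"az": 0},{"fingers": 0.65,"x": 30.6,"y": 0,"z": 0,"ax": 0,"ay": 0,"az": 0},{"fingers": 0.65,"x": 0,"y": 0,"z": 30,"ax": 0,"ay": 0,"az": 0},{"fingers": 0.65,"x": 0,"y": 0,"z": 30,"ax": 0,"ay": 0,"az": 0},{"fingers": 0.65,"x": 0,"y": 0,"z": 20,"ax": 0,"ay": 0,"az": 0},{"fingers": 0.65,"x": 0,"y": 0,"z": 20,"ax": 0,"ay": 0,"az": 0},{"fingers": 0.65,"x": 0,"y": 0,"z": 10,"ax": 0,"ay": 0,"az": 0}]}}

```text
time: 7.35
tool_pos: [0.5835, 0.1372, 0.0764]
ee_rot: [-0.001, 0.744, 0.668, -0.002]
wrist_force: [0.0, -0.2, -1.0]
finger_gap: 0.0388
grasp_force: 30.0
```

{"api": "play_rows", "payload": {"deltas": [{"fingers": 0.65,"x": 0,"y": 0,"z": 7,"ax": 0,"ay": 0,"az": 0},{"fingers": 0.65,"x": 0,"y": 0,"z": 4,"ax": 0,"ay": 0,"az": 0},{"fingers": 0.65,"x": 0,"y": 0,"z": 2,"ax": 0,"ay": 0,"az": 0},{"fingers": 0.65,"x": 0,"y": 0,"z": 1,"ax": 0,"ay": 0,"az": 0},{"fingers": 0.65,"x": 0,"y": 0,"z": 0,"ax": 0,"ay": 0,"az": 0}]}}

```text
time: 7.85
tool_pos: [0.5854, 0.1392, 0.0646]
ee_rot: [0.0, 0.744, 0.669, 0.0]
wrist_force: [-0.9, 0.0, -1.0]
finger_gap: 0.039
grasp_force: 30.0
```

```bash
python3 - <<'E'
from h import *
go(.5836,.139,.0625,-6.1)
E
```

```text
shift [-0.4 -1.7  2.1] az 0.0 now yaw -6.1
```

{"api": "play_rows", "payload": {"deltas": [{"fingers": 0.65,"x": 0,"y": -1,"z": 1,"ax": 0,"ay": 0,"az": 0},{"fingers": 0.65,"x": 0,"y": 0,"z": 1,"ax": 0,"ay": 0,"az": 0},{"fingers": 0.65,"x": 0,"y": 0,"z": 0,"ax": 0,"ay": 0,"az": 0}]}}

```text
time: 8.15
tool_pos: [0.584, 0.1393, 0.0622]
ee_rot: [0.0, 0.744, 0.669, 0.0]
wrist_force: [-0.6, 0.5, 0.0]
finger_gap: 0.0389
grasp_force: 30.0
```

{"api": "play_rows", "payload": {"deltas": [{"fingers": 0.65,"x": 0,"y": 0,"z": 0.5,"ax": 0,"ay": 0,"az": 0},{"fingers": 0.54,"x": 0,"y": 0,"z": 0,"ax": 0,"ay": 0,"az": 0},{"fingers": 0.5,"x": 0,"y": 0,"z": 0,"ax": 0,"ay": 0,"az": 0},{"fingers": 0.4,"x": 0,"y": 0,"z": 0,"ax": 0,"ay": 0,"az": 0},{"fingers": 0.35,"x": 0,"y": 0,"z": 0,"ax": 0,"ay": 0,"az": 0},{"fingers": 0.35,"x": 0,"y": 0,"z": 0,"ax": 0,"ay": 0,"az": 0},{"fingers": 0.35,"x": 0,"y": 0,"z": 0,"ax": 0,"ay": 0,"az": 0}]}}

```text
time: 8.85
tool_pos: [0.584, 0.1392, 0.0615]
ee_rot: [-0.0, 0.744, 0.668, -0.0]
wrist_force: [-0.1, 0.3, 0.0]
finger_gap: 0.0556
grasp_force: 0.0
```

{"api": "play_rows", "payload": {"deltas": [{"fingers": 0.35,"x": 0,"y": 0,"z": -10,"ax": 0,"ay": 0,"az": 0},{"fingers": 0.35,"x": 0,"y": 0,"z": -30,"ax": 0,"ay": 0,"az": 0},{"fingers": 0.35,"x": 0,"y": 0,"z": -40,"ax": 0,"ay": 0,"az": 0},{"fingers": 0.35,"x": 0,"y": 0,"z": -40,"ax": 0,"ay": 0,"az": 0},{"fingers": 0,"x": -45,"y": 0,"z": 0,"ax": 0,"ay": 0,"az": 0},{"fingers": 0,"x": -45,"y": 0,"z": 0,"ax": 0,"ay": 0,"az": 0},{"fingers": 0,"x": 0,"y": 0,"z": 0,"ax": 0,"ay": 0,"az": 0},{"fingers": 0,"x": 0,"y": 0,"z": 0,"ax": 0,"ay": 0,"az": 0}]}}

```text
time: 9.65
tool_pos: [0.5745, 0.0488, 0.1823]
ee_rot: [0.0, 0.745, 0.667, 0.0]
wrist_force: [-0.6, -0.4, 0.2]
finger_gap: 0.0808
grasp_force: 0.0
```

```bash
python3 - <<'E'
from h import *
grab('wrist','w4');grab('scene','s4')
crop('w4',140,0,480,160,2,'x')
a=cv2.imread('pics/w4.png')[0:170,140:460];b=cv2.imread('pics/s4.png')[170:290,380:480]
o=np.zeros((570,800,3),np.uint8);o[:340,:640]=cv2.resize(a,None,fx=2,fy=2);o[340:570,:192]=cv2.resize(b,(192,230));cv2.imwrite('pics/c4.png',o)
print(blob('w4',290,50,350,120,(5,90,40),(20,255,255),.05))
r=[blob('w4',140,v,300,v+50,(0,150,80),(8,255,255),.05) for v in (15,95)]
for q in r: print(q[:3])
E
```

```text
(array([ 290,   50,   60,   59, 3302], dtype=int32), array([319.49788007,  77.50060569]), ((586.0528564453125, 136.9984893798828), (41.02897644042969, 44.84001541137695), 83.73123931884766), ((586.020751953125, 137.37100219726562), (47.16096496582031, 52.69810104370117), 84.73971557617188))
(array([ 152,   28,  128,   17, 1792], dtype=int32), array([217.90234375,  36.31473214]), ((514.4786376953125, 174.94700622558594), (10.686802864074707, 91.5672607421875), 83.7420425415039))
(array([ 162,  109,  120,   13, 1228], dtype=int32), array([223.0757329 , 115.48615635]), ((508.766357421875, 119.6307373046875), (8.908695220947266, 91.06571197509766), 83.72900390625))
```

View pics/c4.png

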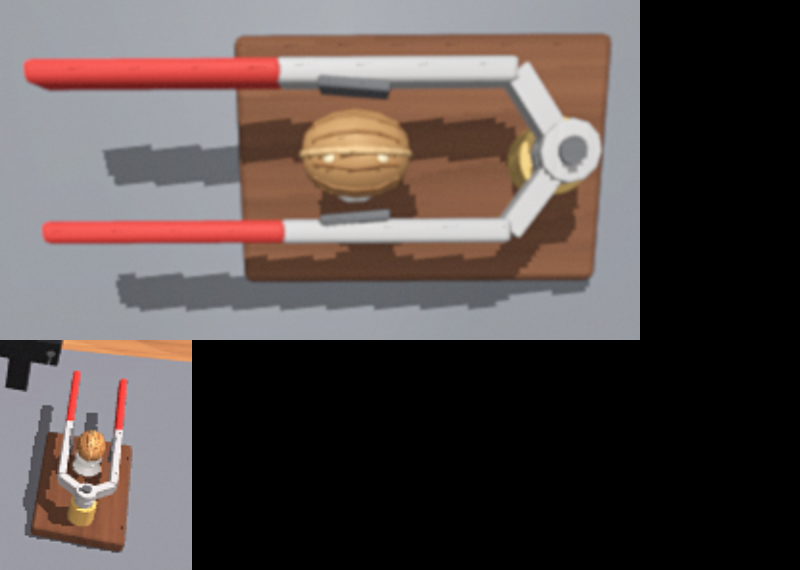

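The nut sits on the seat with its seam along the hinge-handle line, and both arms are clear. Next I turn 90° and go over the grips near x = -90 (493.5,149). This yaw leaves the wrist camera facing the nut.

{"api": "play_rows", "payload": {"deltas": [{"fingers": 0,"x": 0,"y": 0,"z": 0,"ax": 0,"ay": 0,"az": 8.5},{"fingers": 0,"x": 0,"y": 0,"z": 0,"ax": 0,"ay": 0,"az": 8.5},{"fingers": 0,"x": 0,"y": 0,"z": 0,"ax": 0,"ay": 0,"az": 8.5},{"fingers": 0,"x": 0,"y": 0,"z": 0,"ax": 0,"ay": 0,"az": 8.5},{"fingers": 0,"x": 0,"y": 0,"z": 0,"ax": 0,"ay": 0,"az": 8.5},{"fingers": 0,"x": 0,"y": 0,"z": 0,"ax": 0,"ay": 0,"az": 8.5},{"fingers": 0,"x": 0,"y": 0,"z": 0,"ax": 0,"ay": 0,"az": 8.5},{"fingers": 0,"x": 0,"y": 0,"z": 0,"ax": 0,"ay": 0,"az": 8.5}]}}

```text
time: 10.55
tool_pos: [0.5744, 0.0515, 0.1814]
ee_rot: [-0.0, 0.991, 0.136, -0.0]
wrist_force: [0.6, 0.9, 0.4]
finger_gap: 0.0868
grasp_force: 0.0
```

{"api": "play_rows", "payload": {"deltas": [{"fingers": 0,"x": 0,"y": 0,"z": 0,"ax": 0,"ay": 0,"az": 8.5},{"fingers": 0,"x": 0,"y": 0,"z": 0,"ax": 0,"ay": 0,"az": 8.5},{"fingers": 0,"x": 0,"y": 0,"z": 0,"ax": 0,"ay": 0,"az": 5},{"fingers": 0,"x": 0,"y": 0,"z": 0,"ax": 0,"ay": 0,"az": 0},{"fingers": 0,"x": 0,"y": 0,"z": 0,"ax": 0,"ay": 0,"az": 0}]}}

```text
time: 11.05
tool_pos: [0.5744, 0.0509, 0.1814]
ee_rot: [-0.0, 0.999, -0.051, -0.0]
wrist_force: [0.2, 0.2, 0.5]
finger_gap: 0.0872
grasp_force: 0.0
```

```bash
python3 - <<'E'
from h import *
go(.4935,.149,.056,-96.2);print(env.sense()['joint_pos'])
E
```

```text
shift [-90.5 -89.3 125.5] az 0.3 now yaw -95.9
[-1.05462095e-01  5.47251526e-01  1.62003082e+00  1.72257954e-04
  9.74599036e-01  1.56817183e+00]
```

{"api": "play_rows", "payload": {"deltas": [{"fingers": 0,"x": -30,"y": -30,"z": 0,"ax": 0,"ay": 0,"az": 0.3},{"fingers": 0,"x": -30,"y": -30,"z": 0,"ax": 0,"ay": 0,"az": 0},{"fingers": 0,"x": -30.5,"y": -29.3,"z": 0,"ax": 0,"ay": 0,"az": 0},{"fingers": 0,"x": 0,"y": 0,"z": 25,"ax": 0,"ay": 0,"az": 0},{"fingers": 0,"x": 0,"y": 0,"z": 15,"ax": 0,"ay": 0,"az": 0},{"fingers": 0,"x": 0,"y": 0,"z": 10,"ax": 0,"ay": 0,"az": 0},{"fingers": 0,"x": 0,"y": 0,"z": 0,"ax": 0,"ay": 0,"az": 0},{"fingers": 0,"x": 0,"y": 0,"z": 0,"ax": 0,"ay": 0,"az": 0}]}}

```text
time: 11.85
tool_pos: [0.4948, 0.1484, 0.1316]
ee_rot: [-0.0, 0.998, -0.056, 0.0]
wrist_force: [-0.5, 0.3, -0.2]
finger_gap: 0.0873
grasp_force: 0.0
```

```bash
python3 - <<'E'
from h import *
go(.4935,.149,.056,-96.2);grab('wrist','w5')
E
```

```text
shift [-1.3 -0.5 75.6] az -0.2 now yaw -96.4
```

View pics/w5.png

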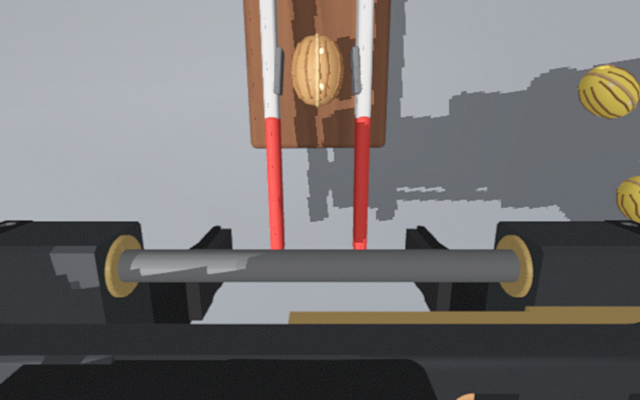

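The grips are centred between the fingers, with the pair's midpoint at about u=319 against 318 for the fingers. I descend around them.

{"api": "play_rows", "payload": {"deltas": [{"fingers": 0,"x": -1.3,"y": -0.5,"z": 20,"ax": 0,"ay": 0,"az": 0},{"fingers": 0,"x": 0,"y": 0,"z": 20,"ax": 0,"ay": 0,"az": 0},{"fingers": 0,"x": 0,"y": 0,"z": 20,"ax": 0,"ay": 0,"az": 0},{"fingers": 0,"x": 0,"y": 0,"z": 10,"ax": 0,"ay": 0,"az": 0},{"fingers": 0,"x": 0,"y": 0,"z": 5.5,"ax": 0,"ay": 0,"az": 0},{"fingers": 0,"x": 0,"y": 0,"z": 0,"ax": 0,"ay": 0,"az": 0}]}}

```text
time: 12.5
tool_pos: [0.4933, 0.149, 0.056]
ee_rot: [0.0, 0.998, -0.056, -0.0]
wrist_force: [-0.7, 0.3, 0.1]
finger_gap: 0.0868
grasp_force: 0.0
```

{"api": "play_rows", "payload": {"deltas": [{"fingers": 0.2,"x": 0,"y": 0,"z": 0,"ax": 0,"ay": 0,"az": 0},{"fingers": 0.3,"x": 0,"y": 0,"z": 0,"ax": 0,"ay": 0,"az": 0},{"fingers": 0.35,"x": 0,"y": 0,"z": 0,"ax": 0,"ay": 0,"az": 0},{"fingers": 0.4,"x": 0,"y": 0,"z": 0,"ax": 0,"ay": 0,"az": 0},{"fingers": 0.45,"x": 0,"y": 0,"z": 0,"ax": 0,"ay": 0,"az": 0},{"fingers": 0.48,"x": 0,"y": 0,"z": 0,"ax": 0,"ay": 0,"az": 0},{"fingers": 0.5,"x": 0,"y": 0,"z": 0,"ax": 0,"ay": 0,"az": 0},{"fingers": 0.5,"x": 0,"y": 0,"z": 0,"ax": 0,"ay": 0,"az": 0}]}}

```text
time: 13.3
tool_pos: [0.4925, 0.1491, 0.0559]
ee_rot: [0.0, 0.998, -0.056, -0.001]
wrist_force: [-1.8, 0.6, 1.1]
finger_gap: 0.0441
grasp_force: 1.2
```

Light contact only (spring force). Now the squeeze.

{"api": "play_rows", "payload": {"deltas": [{"fingers": 0.54,"x": 0,"y": 0,"z": 0,"ax": 0,"ay": 0,"az": 0},{"fingers": 0.56,"x": 0,"y": 0,"z": 0,"ax": 0,"ay": 0,"az": 0},{"fingers": 0.58,"x": 0,"y": 0,"z": 0,"ax": 0,"ay": 0,"az": 0},{"fingers": 0.6,"x": 0,"y": 0,"z": 0,"ax": 0,"ay": 0,"az": 0},{"fingers": 0.62,"x": 0,"y": 0,"z": 0,"ax": 0,"ay": 0,"az": 0}]}}

```text
time: 13.8
tool_pos: [0.4922, 0.149, 0.0559]
ee_rot: [0.0, 0.998, -0.056, -0.001]
wrist_force: [-2.6, 0.3, 0.8]
finger_gap: 0.0342
grasp_force: 9.2
```

{"api": "play_rows", "payload": {"deltas": [{"fingers": 0.64,"x": 0,"y": 0,"z": 0,"ax": 0,"ay": 0,"az": 0},{"fingers": 0.66,"x": 0,"y": 0,"z": 0,"ax": 0,"ay": 0,"az": 0},{"fingers": 0.68,"x": 0,"y": 0,"z": 0,"ax": 0,"ay": 0,"az": 0},{"fingers": 0.7,"x": 0,"y": 0,"z": 0,"ax": 0,"ay": 0,"az": 0},{"fingers": 0.7,"x": 0,"y": 0,"z": 0,"ax": 0,"ay": 0,"az": 0},{"fingers": 0.7,"x": 0,"y": 0,"z": 0,"ax": 0,"ay": 0,"az": 0}]}}

```text
time: 14.4
tool_pos: [0.4919, 0.1489, 0.0559]
ee_rot: [0.0, 0.998, -0.056, -0.001]
wrist_force: [-4.5, -0.3, 1.7]
finger_gap: 0.0265
grasp_force: 17.5
```

{"api": "play_rows", "payload": {"deltas": [{"fingers": 0.72,"x": 0,"y": 0,"z": 0,"ax": 0,"ay": 0,"az": 0},{"fingers": 0.75,"x": 0,"y": 0,"z": 0,"ax": 0,"ay": 0,"az": 0},{"fingers": 0.75,"x": 0,"y": 0,"z": 0,"ax": 0,"ay": 0,"az": 0},{"fingers": 0.75,"x": 0,"y": 0,"z": 0,"ax": 0,"ay": 0,"az": 0},{"fingers": 0.75,"x": 0,"y": 0,"z": 0,"ax": 0,"ay": 0,"az": 0}]}}

```text
time: 14.9
tool_pos: [0.4918, 0.1488, 0.0559]
ee_rot: [0.0, 0.998, -0.056, -0.001]
wrist_force: [-5.2, -1.5, 1.4]
finger_gap: 0.0253
grasp_force: 30.1
```

It has stopped against the limit at 25.3 mm and 30 N, so the shell is fully crushed. I release slowly and rise.

{"api": "play_rows", "payload": {"deltas": [{"fingers": 0.75,"x": 0,"y": 0,"z": 0,"ax": 0,"ay": 0,"az": 0},{"fingers": 0.75,"x": 0,"y": 0,"z": 0,"ax": 0,"ay": 0,"az": 0},{"fingers": 0.68,"x": 0,"y": 0,"z": 0,"ax": 0,"ay": 0,"az": 0},{"fingers": 0.64,"x": 0,"y": 0,"z": 0,"ax": 0,"ay": 0,"az": 0},{"fingers": 0.6,"x": 0,"y": 0,"z": 0,"ax": 0,"ay": 0,"az": 0},{"fingers": 0.55,"x": 0,"y": 0,"z": 0,"ax": 0,"ay": 0,"az": 0},{"fingers": 0.5,"x": 0,"y": 0,"z": 0,"ax": 0,"ay": 0,"az": 0},{"fingers": 0.45,"x": 0,"y": 0,"z": 0,"ax": 0,"ay": 0,"az": 0}]}}

```text
time: 15.7
tool_pos: [0.4949, 0.1491, 0.0563]
ee_rot: [-0.0, 0.998, -0.056, 0.002]
wrist_force: [0.7, -0.5, -2.1]
finger_gap: 0.0447
grasp_force: 1.0
```

{"api": "play_rows", "payload": {"deltas": [{"fingers": 0.4,"x": 0,"y": 0,"z": 0,"ax": 0,"ay": 0,"az": 0},{"fingers": 0.3,"x": 0,"y": 0,"z": 0,"ax": 0,"ay": 0,"az": 0},{"fingers": 0.2,"x": 0,"y": 0,"z": 0,"ax": 0,"ay": 0,"az": 0},{"fingers": 0.1,"x": 0,"y": 0,"z": 0,"ax": 0,"ay": 0,"az": 0},{"fingers": 0,"x": 0,"y": 0,"z": 0,"ax": 0,"ay": 0,"az": 0},{"fingers": 0,"x": 0,"y": 0,"z": 0,"ax": 0,"ay": 0,"az": 0},{"fingers": 0,"x": 0,"y": 0,"z": 0,"ax": 0,"ay": 0,"az": 0}]}}

```text
time: 16.4
tool_pos: [0.4928, 0.1491, 0.056]
ee_rot: [0.0, 0.998, -0.056, -0.0]
wrist_force: [-0.1, -0.9, 0.4]
finger_gap: 0.0855
grasp_force: 0.0
```

{"api": "play_rows", "payload": {"deltas": [{"fingers": 0,"x": 0,"y": 0,"z": -20,"ax": 0,"ay": 0,"az": 0},{"fingers": 0,"x": 0,"y": 0,"z": -30,"ax": 0,"ay": 0,"az": 0},{"fingers": 0,"x": 0,"y": 0,"z": -40,"ax": 0,"ay": 0,"az": 0},{"fingers": 0,"x": 0,"y": 0,"z": -30,"ax": 0,"ay": 0,"az": 0},{"fingers": 0,"x": 0,"y": 0,"z": 0,"ax": 0,"ay": 0,"az": 0},{"fingers": 0,"x": 0,"y": 0,"z": 0,"ax": 0,"ay": 0,"az": 0},{"fingers": 0,"x": 0,"y": 0,"z": 0,"ax": 0,"ay": 0,"az": 0}]}}

```text
time: 17.1
tool_pos: [0.492, 0.149, 0.175]
ee_rot: [0.0, 0.998, -0.056, -0.001]
wrist_force: [0.8, 0.5, 0.2]
finger_gap: 0.0866
grasp_force: 0.0
```

```bash
python3 - <<'E'
from h import *
grab('wrist','w6');grab('scene','s6')
a=cv2.imread('pics/w6.png')[0:220,220:420];b=cv2.imread('pics/s6.png')[150:290,200:480]
o=np.zeros((600,800,3),np.uint8);o[:440,:400]=cv2.resize(a,None,fx=2,fy=2);o[:200,400:800]=cv2.resize(b,(400,200));cv2.imwrite('pics/c6.png',o)
E
```

```text
(no output)
```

View pics/c6.png

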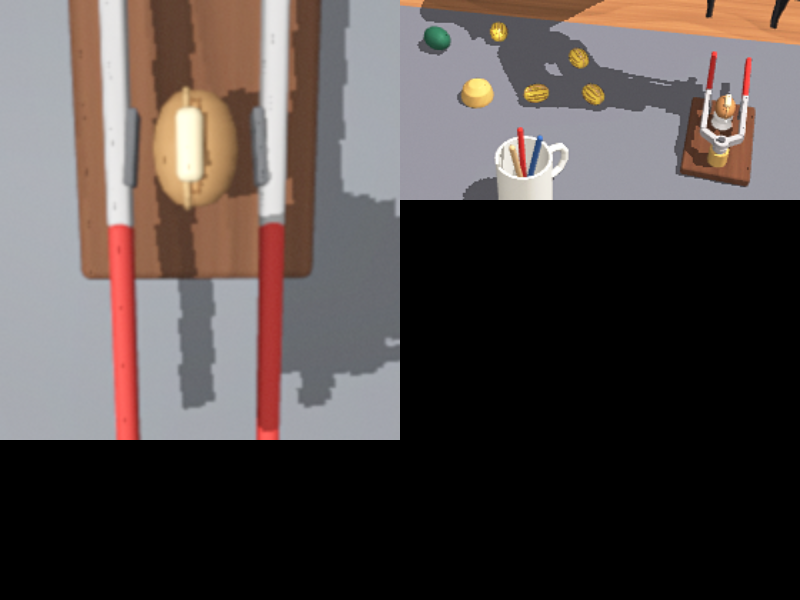

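The pale kernel shows at crop (189,145). The nut is on the seat with its seam along the arms, the handles are open again, and the egg and the others haven't moved.

```bash
python3 -c "
from rig import env
print(env.close_job())"
```

```text
the job is handed in; nothing more can be done
None
```

The walnut was cracked in the nutcracker, with the handles squeezed to the stop at 30 N. It was left on the seat with the kernel showing, the egg was not touched, and the job was handed in at about 17 s.

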